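# Load the paint shaker and set its speed dial

### The job

Get the bench shaker ready to mix the touch-up tin: first stand the paint tin upright in the middle of the shaker's round rubber plate and let go of it. Then lift the clear guard by its blue tab until it stands upright or further back, leave it up, and turn the dial's pointer to the orange mark on its scale. Leave the orange mark where it is and do not disturb the other things on the bench.

Things in the scene. Friction and masses are not known exactly. Their poses are not given: they have to be found in the camera images.
- tin_mid (a point): The paint tin: upright steel tin with a metal lid and a white label with green and a colourful swirl, the only tin standing loose on the bench (right of the shaker at the start). 62 mm across, 74 mm high, about 0.18 kg. The point is its centre, 37 mm above its underside; z is the tin's own axis, up.
- plate_top (a point): Centre of the top face of the shaker's round plate (112 mm across, black rubber with a thin metal edge, bare and flat, no rim, does not move), 82 mm above the bench. The shaker is a fixed grey box with a white top 70 mm above the bench, 194 mm deep (x) and 274 mm wide (y). This frame has the shaker's axes: x to its back, y to its left, z up. The dial's axis lies 135 mm from here along this frame's y.
- guard_tab (a point): The blue lift tab on the front edge of the clear guard that covers the dial: a bar 48 mm long that sticks out forward (guard's -x), 14 mm thick (guard's y), 22 mm high. The point is the middle of the free part of the bar, 18 mm behind its front end. With the guard shut it is about 123 mm above the bench, with at least 40 mm free under the bar and free space on both sides. The axes turn with the guard: y is the hinge line.
- guard_hinge (a point): The middle of the guard's hinge line, at the back of the dial, 88 mm above the bench; y lies along the hinge and the axes turn with the guard (at 0 they are the shaker's). In this frame guard_tab lies at (-140, 0, 35) mm. The guard has a back wall 43 mm high above the hinge, a flat top 114 by 100 mm and a short front lip; its sides are open below a 12 mm flange. The hinge is 62 mm behind the dial's axis.
- guard (a joint): Angle of the guard in rad: 0 shut over the dial, grows as it is lifted by the tab toward the shaker's back, 1.57 with its top standing vertical behind the dial, stop at 1.95. A light, easy hinge (guard 0.1 kg): let go below about 1 rad it falls shut, let go above about 1.3 rad it falls back by itself and rests on its stop.
- dial_grip (a point): On the dial's upright axis, at the height to grip, 102 mm above the bench. The dial is a light grey round skirt (68 mm across, 8 mm high) with an upright black bar grip on it, 62 mm long, 14 mm thick, whose top is 116 mm and whose foot is 80 mm above the bench. x points along the bar to the pointer end, y is across the bar, z up; the axes turn with the dial.
- dial_pointer (a point): The dial's pointer: the end of the bar with the white line on top, taken 40 mm out from the dial's axis, just over the scale. Turns with the dial.
- dial (a joint): Angle of the dial in rad, 0 to 4.71, grows clockwise seen from above; the dial stays where it is left (friction 0.05 N m, no clicks). At 0 the pointer looks to the front left of the shaker (135 degrees to the left of its +x axis).
- mark_tip (a point): Tip of the orange index clip on the black scale ring round the dial, 40 mm from the dial's axis; the clip reaches from 38 to 53 mm from the axis and is 4 mm high above the panel. A stiff clip, to be left where it is.
- set_mark (a joint): Angle of the orange mark on the scale in rad, same zero and sense as the dial's: the pointer is at the mark when the two are equal.
- red_cup: Red spray-gun cup with a red lid, 73 mm across, 114 mm high, near the back of the bench to the right of the stirring sticks, a bystander; origin at the centre of its underside.
- blue_tape: Roll of dark blue tape lying flat, 84 mm across, 18 mm high, a bystander; origin at the centre of its underside.
- fan_deck: Colour fan deck lying flat, 150 by 44 by 19 mm (x long), a bystander; origin at the centre of its underside.
- marker_pen: White marker pen with a black cap, lying, 128 by 18 by 18 mm (x long), a bystander; origin at the centre of its underside.
Mind the look-alikes: they are no part of the job. Leave any yellow look-alike of the part that bears tin_mid alone.

How it is judged:
By the outcome, as a careful person would: the job done as asked, in the order asked, and still so for the second after the job is handed in, with the robot touching nothing.
It also fails if it takes over 70 s, if anything falls off the work surface, if the arm or the gripper's body presses on something with over 40 N, if the wrist force passes 120 N, or if a joint passes its speed limit or range.

### The arm

A 6-joint arm with a two-finger parallel gripper is mounted at the origin on a cart in front of the work surface, level with it; the furniture and walls round the work are solid. World frame = base frame: x ahead of the robot, y to its left, z up, the work surface at z = 0. Lengths are in mm, angles in rad, forces in N, time in s.
With the tool pointing down it reaches from about 375 to 900 mm from the base axis. Payload 3.1 kg.
Tool frame: the origin (TCP) lies on the centre line of the jaws, within the pads' length; the fingertips stand 19 mm ahead of it and the grasp point (between the pads) is the TCP; z points along the fingers, y is the direction in which the jaws open and shut (so a half turn about z gives the same grasp; the last joint's range is limited). The gripper opens to 87 mm and grips with 3 to 60 N. Pads are 19 mm wide; open, the fingers measure 117 mm over their backs; the gripper's body (75 mm by 190 mm) begins 51 mm behind the grasp point.
Start: joints at [-1.385, 0.527, 1.433, -0, 1.181, -0.178], TCP at [222.998, -583.84, 241.548] pointing down, gripper open.
Joint ranges: [-3.08, 3.08], [-0.75, 2.2], [0.22, 2.44], [-1.43, 4.57], [0, 2.65], [-2.85, 2.85]. Speed limits (rad/s): [2.79, 2.79, 3.14, 3.14, 3.14, 3.14].

### API

Orientations are given as a unit quaternion [w, x, y, z].
In Python, from bench import arm, viewer gives the robot as it stands. The module is installed in compiled form; this text tells all that it offers.
- The arm moves only by the tool send_rows, never from a script. Its argument "increments" is a list of rows, each a list of 4 numbers: the shift along the tool's x, y, z in cm, then the turn about the tool's z in degrees. A call has 1 to 20 rows; each row shifts and turns the pose as measured when the row begins, along the tool's axes as they then stand; what a row does not reach is not made up. A row lasts 1/8 s, in which the tool goes at most 62.5 mm and 10.7 degrees, less where a joint would pass 70% of its speed; a pose out of reach is approached as far as the arm can. A call is refused whole if a number of a shift passes 6.25 or a number of a turn 10.7, either way. A call with a gripper value outside its range is refused whole. "gripper" is the opening, from 0 (shut) to 1 (fully open), set as the call begins (left out, the last holds). The fingers move at their own pace and stop on an object; "grip_force" is the grip in N (left out, the last holds). Time passes only in rows, so rows that do not move let the fingers close. It gives the time, the measured TCP pose, the force and the opening at its end, in the units of the state.
- arm.observe(): the state, without advancing time (a new reading comes with each control period).
- viewer.snapshot(name): name is "side" or "top" or "wrist"; returns a dict with "image" (400x640x3 uint8, blue, green, red), "fx", "fy", "cx", "cy" (pixels), "world_from_camera" (4x4, takes a point from camera to world coordinates); the wrist camera has in their place "hand_eye" (4x4, takes a point from camera to tool coordinates, whose origin is the TCP and whose axes are the flange's). Camera axes: x right, y down, z forward; pixel columns grow to the right and rows downward; lengths in mm; the calibration is good to about 2 mm. A picture is of the moment at which its call begins: read the wrist's pose just before it. There is no depth.
- arm.job_done(): hands the job in, once; it reports no verdict.
Trained networks look in a picture, given as the dict that the camera call returned (one of the last four; its "shot" number tells which), for a name from the list of things; names that differ only in an ending like _2 or _b are one class to them, and where a whole thing is asked for, a point or a joint stands for the part that bears it (a point fixed in the world has none). Each returns a list of dicts, best first, with "conf" (0 to 1); they miss things now and then, are a little off and sometimes report something else, mostly with a low value. They report only what shows in the picture. A call takes as long as a camera call. They do not tell look-alikes from the thing itself.
- viewer.cut_out(target, picture): "pixels" (400x640 bool, what is visible of it) and "bbox" ([left, top, right, bottom] in pixels, round what is visible of it).
The state is a dict: "time_s": time; "joint_positions": joint angles; "joint_vel": joint speeds; "joint_efforts": joint torques, N m; "position": TCP position; "ee_rot": TCP orientation; "contact_force": force on the tool from outside, world axes, zero at the start; "torque": the same for the moment, N m; "grip_width": opening from 0.0 (shut) to 1.0 (fully open).
Only numpy, scipy, OpenCV 4.12 (cv2) and the standard library are available. Lean on these libraries where they do the work, as an engineer would, in place of code of your own. Each camera call takes 0.05 s, during which the arm holds its last target.

## Working session

There is one attempt and no reset: what is moved stays moved. The work goes in short steps, Python scripts to look and compute and a tool call to move; the robot and the scene stay as the last step left them, time stands still between calls to the robot, and variables do not carry over. Pictures are saved under pics/ and viewed, and the job is handed in when it is done.

Besides the shell and the picture viewer there is one more tool, called after "Call:" in YAML: its name, and indented under it one key for each argument. send_rows: Moves the arm, as the interface text tells. Its arguments: {"type":"object","properties":{"increments":{"type":"array","items":{"type":"array","items":{"type":"number"}}},"gripper":{"type":"number"},"grip_force":{"type":"number"}},"required":["increments"]}

```bash
mkdir -p pics; cat > h.py <<'E'
import numpy as np, cv2
from scipy.spatial.transform import Rotation as R
from bench import arm, viewer
def q2R(q): return R.from_quat([q[1],q[2],q[3],q[0]]).as_matrix()
def snap(name,fn=None):
    s=arm.observe(); p=viewer.snapshot(name)
    if name=="wrist":
        T=np.eye(4);T[:3,:3]=q2R(s["ee_rot"]);T[:3,3]=s["position"]
        p["W"]=T@np.array(p["hand_eye"])
    else: p["W"]=np.array(p["world_from_camera"])
    if fn: cv2.imwrite("pics/"+fn,p["image"])
    return p
def ray(p,u,v):
    d=p["W"][:3,:3]@np.array([(u-p["cx"])/p["fx"],(v-p["cy"])/p["fy"],1.]); return p["W"][:3,3],d
def atz(p,u,v,z):
    o,d=ray(p,u,v); return o+d*(z-o[2])/d[2]
def proj(p,X):
    c=np.linalg.inv(p["W"])@np.append(X,1.); return p["fx"]*c[0]/c[2]+p["cx"],p["fy"]*c[1]/c[2]+p["cy"]
E
python3 - <<'E'
from h import *
np.set_printoptions(precision=3,suppress=True)
s=arm.observe(); print(s)
for n in ["top","side","wrist"]:
    p=snap(n,n+"1.png"); print(n,p["fx"],p["cx"],p["cy"]);print(p["W"])
    for t in ["tin_mid","guard_tab","dial_grip","set_mark","mark_tip","plate_top","red_cup","blue_tape","fan_deck","marker_pen"]:
        try:
            print(t,[(round(r["conf"],2),list(map(int,r["bbox"]))) for r in viewer.cut_out(t,p)][:3])
        except Exception as e: print(t,e)
E
```

```text
{'time_s': 0.0, 'joint_positions': array([-1.385,  0.528,  1.434, -0.   ,  1.181, -0.179]), 'joint_vel': array([0.001, 0.   , 0.001, 0.002, 0.002, 0.001]), 'joint_efforts': array([  0.   , -44.004, -17.659,   0.063,   0.058,  -0.   ]), 'position': array([ 222.854, -583.207,  240.605]), 'ee_rot': array([-0.001,  0.983,  0.181, -0.   ]), 'contact_force': array([-1.287,  0.165,  0.389]), 'torque': array([-0.047, -0.033, -0.041]), 'grip_width': 1.0010686763734933}
top 504.8237535243221 320.50810125461254 201.92315304776835
[[  -0.003   -0.986    0.167  235.463]
 [  -1.       0.002   -0.008 -106.737]
 [   0.008   -0.167   -0.986 1681.062]
 [   0.       0.       0.       1.   ]]
tin_mid [(0.92, [339, 174, 358, 198]), (0.78, [346, 209, 366, 229]), (0.73, [324, 230, 342, 251])]
guard_tab [(0.78, [217, 174, 249, 221])]
dial_grip [(0.58, [213, 170, 300, 234])]
set_mark []
mark_tip []
plate_top [(0.71, [211, 171, 301, 232])]
red_cup [(0.61, [361, 138, 385, 159])]
blue_tape [(0.75, [400, 163, 427, 190])]
fan_deck [(0.6, [189, 230, 207, 277])]
marker_pen [(0.71, [427, 214, 439, 250])]
side 378.08
[... 325 characters left out ...]
ard_tab [(0.77, [287, 163, 316, 175])]
dial_grip [(0.4, [290, 173, 309, 180])]
set_mark []
mark_tip []
plate_top [(0.7, [329, 278, 370, 304]), (0.64, [288, 161, 340, 214])]
red_cup [(0.94, [388, 205, 407, 240])]
blue_tape [(0.58, [383, 255, 416, 275])]
fan_deck [(0.4, [384, 252, 417, 275])]
marker_pen [(0.67, [328, 277, 369, 304])]
wrist 356.1974695151066 317.5221769163463 200.04272853071694
[[   0.357   -0.906   -0.228  284.865]
 [  -0.934   -0.346   -0.086 -560.059]
 [  -0.001    0.244   -0.97   384.478]
 [   0.       0.       0.       1.   ]]
tin_mid []
guard_tab []
dial_grip []
set_mark []
mark_tip []
plate_top []
red_cup []
blue_tape []
fan_deck []
marker_pen [(0.57, [280, 3, 303, 14])]
```

```bash
python3 - <<'E'
import cv2
a=cv2.imread("pics/top1.png")[110:310,150:470]; cv2.imwrite("pics/top1c.png",cv2.resize(a,(800,500),interpolation=cv2.INTER_CUBIC))
a=cv2.imread("pics/side1.png")[130:330,200:460]; cv2.imwrite("pics/side1c.png",cv2.resize(a,(780,600),interpolation=cv2.INTER_CUBIC))
E
```

```text
(no output)
```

View pics/top1c.png

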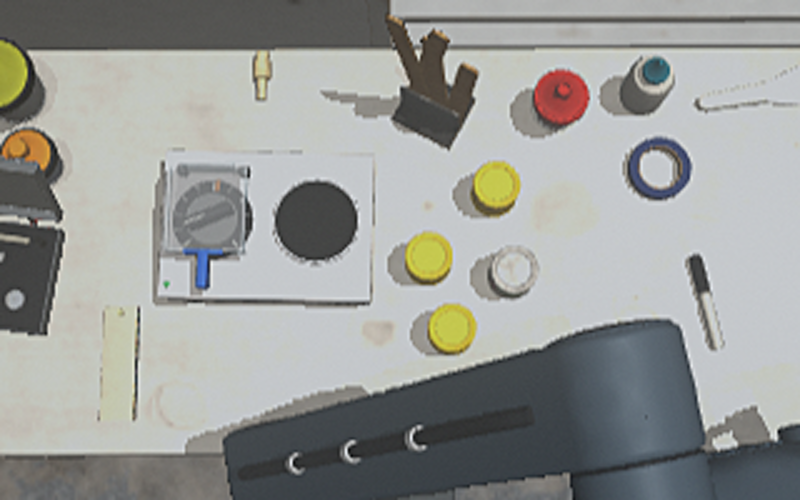

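View pics/side1c.png

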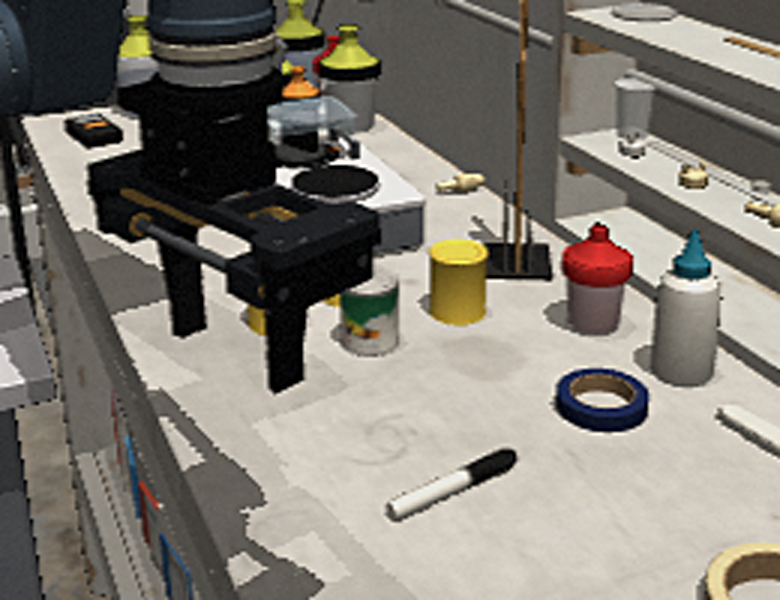

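The top view shows the steel tin at about (355,218), yellow look-alikes beside it, the plate at (277,198) and the blue tab at (231,216). The side view confirms that the labelled tin stands upright.

```bash
python3 - <<'E'
from h import *
np.set_printoptions(precision=1,suppress=True)
p=snap("top")
P=lambda x,y:(150+x*.4,110+y*.4)
print("tin top",atz(p,*P(515,267),74)); 
for r in [(497,184),(429,254),(452,326)]: print("yellow",atz(p,*P(*r),74))
print("plate",atz(p,*P(317,221),82))
m=[c for c in viewer.cut_out("tin_mid",p)]
for c in m: 
    v,u=np.nonzero(c["pixels"]); print(c["conf"],u.mean(),v.mean(),atz(p,u.mean(),v.mean(),60),atz(p,c["bbox"][0],v.mean(),74)[1],atz(p,c["bbox"][2],v.mean(),74)[1])
# plate dark segmentation
im=p["image"].astype(int); g=im.max(2)
msk=np.zeros(g.shape,bool); msk[175:225,255:298]=(g[175:225,255:298]<70)
n,l,st,ce=cv2.connectedComponentsWithStats(msk.astype(np.uint8))
for i in range(1,n):
    if st[i,4]>200: print("plate",st[i],ce[i],atz(p,*ce[i],82), atz(p,st[i][0],ce[i][1],82)[1]-atz(p,st[i][0]+st[i][2],ce[i][1],82)[1])
# blue tab
b=(im[:,:,0]-im[:,:,2]>80); b[:, :200]=0;b[:,270:]=0
v,u=np.nonzero(b); print("tab",u.min(),u.max(),v.min(),v.max(),len(u))
for q in [(203,290),(203,256),(186,253),(220,253)]: print(atz(p,*P(*q),130))
# shaker corners z=70
for q in [(162,150),(374,153),(370,302),(156,300)]: print("corner",atz(p,*P(*q),70))
for q in [(167,168),(248,170),(238,206),(187,226),(218,186),(209,215)]: print("misc",atz(p,*P(*q),116))
E
python3 - <<'E'
import cv2
a=cv2.imread("pics/top1.png")[165:235,205:305]; cv2.imwrite("pics/top1d.png",cv2.resize(a,(800,560),interpolation=cv2.INTER_CUBIC))
E
```

```text
tin top [ 458.9 -233.9   74. ]
yellow [ 567.9 -212.1   74. ]
yellow [ 476.  -123.4   74. ]
yellow [ 383.1 -152.4   74. ]
plate [518.   20.6  82. ]
0.73 330.02258064516127 241.0032258064516 [ 382.5 -150.3   60. ] -126.55447824472989 -184.58056018262562
0.65 354.7085889570552 218.2914110429448 [ 456.  -230.8   60. ] -203.61568473652983 -271.7722918175546
0.62 347.8761329305136 184.38972809667675 [ 568.1 -210.    60. ] -185.4147328801088 -252.71317925381328
0.57 320.987012987013 212.82467532467533 [ 474.1 -121.5   60. ] -91.19264489160486 -159.72210338465152
plate [260 183  33  31 507] [276.1 197.6] [520.7  22.7  82. ] 106.0343020208867
tab 223 238 210 224 73
[423.2 156.4 130. ]
[465.7 157.6 130. ]
[469.5 178.7 130. ]
[469.4 136.6 130. ]
corner [614.7 225.   70. ]
corner [610.3 -51.9  70. ]
corner [414.6 -47.6  70. ]
corner [417.8 226.4  70. ]
misc [580.5 208.5 116. ]
misc [577.7 105.9 116. ]
misc [531.4 117.6 116. ]
misc [505.9 181.  116. ]
misc [557.1 143.4 116. ]
misc [519.9 153.8 116. ]
```

View pics/top1d.png

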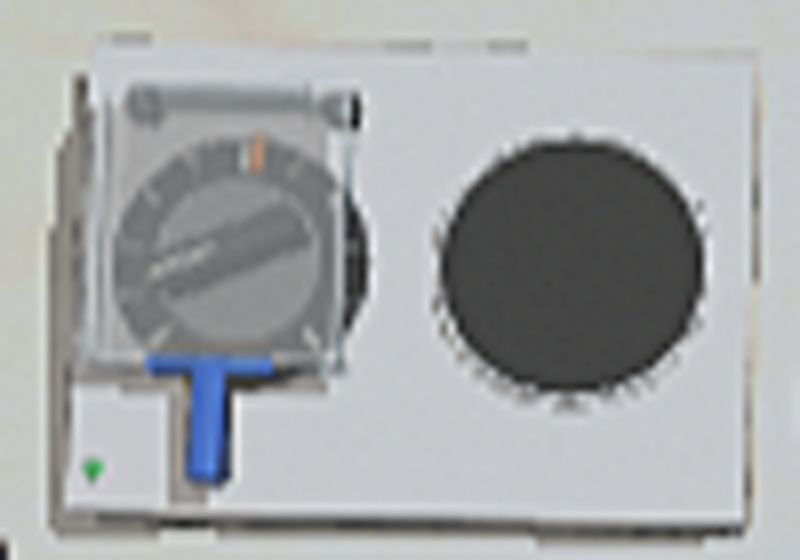

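Call:
send_rows:
  increments:
    - [4.3, -3.05, 0, 0]
    - [4.3, -3.05, 0, 0]
    - [4.3, -3.05, 0, 0]
    - [4.3, -3.05, 0, 0]
    - [4.3, -3.05, 0, 0]
    - [4.3, -3.05, 0, 0]
    - [4.3, -3.05, 0, 0]
    - [0, 0, 0, 10]
    - [0, 0, 0, 10]
    - [0, 0, 0, 10]
    - [0, 0, 0, 10]
    - [0, 0, 0, 10]
    - [0, 0, 0, 10]
    - [0, 0, 0, 6]
  gripper: 1.0

```text
time_s: 3.5
position: [436.0, -269.4, 242.6]
ee_rot: [0.002, 0.916, -0.401, 0.004]
contact_force: [0.6, 0.2, 0.5]
grip_width: 0.998
```

```bash
cat >> h.py <<'E'
def pose():
    s=arm.observe(); M=q2R(s["ee_rot"]); return np.array(s["position"]),M
def go(target,yaw=None):
    "print tool-frame cm delta to world target, and turn deg"
    p,M=pose(); d=M.T@(np.array(target)-p)/10
    y=np.degrees(np.arctan2(M[1,0],M[0,0]))
    print("pos",p.round(1),"yaw",round(y,2),"tilt",np.degrees(np.arccos(-M[2,2])).round(2),"delta cm",d.round(2), "turn", None if yaw is None else round((y-yaw+180)%360-180,2))
E
python3 - <<'E'
from h import *
np.set_printoptions(precision=1,suppress=True)
p=snap("wrist","w2.png")
for c in viewer.cut_out("tin_mid",p): 
    v,u=np.nonzero(c["pixels"]); print(c["conf"],c["bbox"],atz(p,u.mean(),v.mean(),60))
go([458,-232,200],-45)
E
```

```text
0.78 [236.0, 160.1, 307.6, 235.7] [ 458.8 -232.4   60. ]
0.74 [119.3, 95.0, 216.8, 170.8] [ 568.  -212.9   60. ]
0.72 [156.3, 220.1, 230.2, 254.8] [ 492.7 -146.9   60. ]
0.65 [244.6, 286.3, 311.7, 333.5] [ 382.4 -145.    60. ]
pos [ 436.  -269.4  242.6] yaw -47.05 tilt 0.5 delta cm [-1.3 -4.2  4.2] turn -2.05
```

View pics/w2.png

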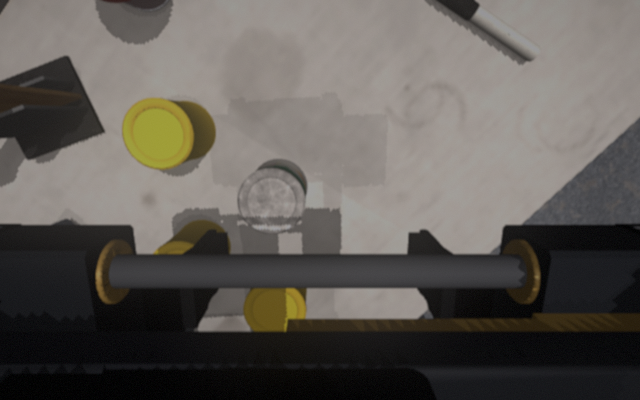

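The steel tin's lid shows at about (271,197), with the yellow tins clear of it.

```bash
python3 - <<'E'
from h import *
np.set_printoptions(precision=1,suppress=True)
p=snap("wrist")
for u,v in [(271,200),(237,200),(306,200)]: print(atz(p,u,v,74))
go([458,-233,130],-45)
E
```

```text
[ 459.2 -232.7   74. ]
[ 481.6 -211.8   74. ]
[ 436.1 -254.2   74. ]
pos [ 436.  -269.4  242.6] yaw -46.95 tilt 0.5 delta cm [-1.3 -4.1 11.2] turn -1.95
```

Call:
send_rows:
  increments:
    - [-0.6, -2.2, 0, -1]
    - [-0.5, -2.0, 0, -1]
    - [0, 0, 0, 0]
    - [0, 0, 4, 0]
    - [0, 0, 4, 0]
    - [0, 0, 3, 0]
    - [0, 0, 0, 0]

```text
time_s: 4.53
position: [460.9, -237.2, 131.5]
ee_rot: [0.004, 0.926, -0.378, 0.007]
contact_force: [-0.0, -1.3, -0.3]
grip_width: 0.996
```

```bash
python3 - <<'E'
from h import *
np.set_printoptions(precision=1,suppress=True)
go([459,-233,48],-45)
p=snap("wrist","w3.png")
E
```

```text
pos [ 460.9 -237.2  131.5] yaw -44.41 tilt 0.92 delta cm [-0.6 -0.2  8.3] turn 0.59
```

View pics/w3.png

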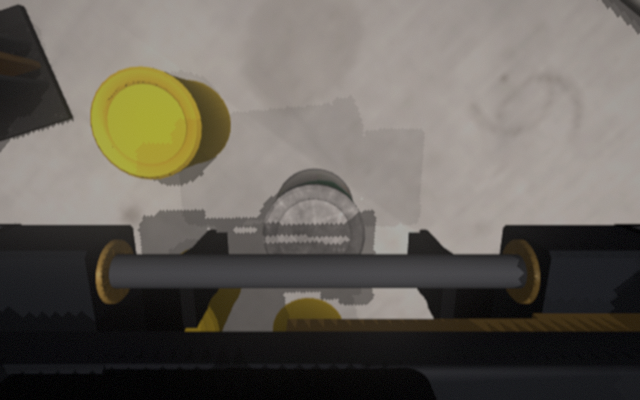

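Call:
send_rows:
  increments:
    - [-0.5, -0.2, 2, 0]
    - [0, 0, 2.5, 0]
    - [0, 0, 2.5, 0]
    - [0, 0, 1.2, 0]
    - [0, 0, 0, 0]

```text
time_s: 5.2
position: [466.4, -240.7, 56.6]
ee_rot: [0.008, 0.926, -0.377, 0.017]
contact_force: [0.8, -0.4, 1.6]
grip_width: 1.002
```

```bash
python3 - <<'E'
from h import *
go([459,-233,48],-45)
E
```

```text
pos [ 466.4 -240.7   56.6] yaw -44.36 tilt 2.15 delta cm [-1.1  -0.04  0.82] turn 0.64
```

Call:
send_rows:
  increments:
    - [-0.6, 0, 0.3, 0]
    - [-0.5, 0, 0.3, 0]
    - [0, 0, 0, 0]

```text
time_s: 5.58
position: [459.1, -233.5, 52.1]
ee_rot: [0.008, 0.926, -0.377, 0.019]
contact_force: [0.0, 0.4, 0.0]
grip_width: 1.0
```

```bash
python3 - <<'E'
from h import *
go([459,-233,48],-45); print(pose()[1].round(3), arm.observe()["joint_positions"])
E
```

```text
pos [ 459.1 -233.5   52.1] yaw -44.34 tilt 2.37 delta cm [-0.06 -0.02  0.41] turn 0.66
[[ 0.715 -0.699  0.029]
 [-0.698 -0.715 -0.03 ]
 [ 0.041  0.001 -0.999]] [-0.68489735  0.68716793  1.87631219 -0.0093167   0.5369761   1.66779274]
```

Call:
send_rows:
  increments:
    - [0, 0, 0.2, 0]
    - [0, 0, 0, 0]
    - [0, 0, 0, 0]
    - [0, 0, 0, 0]
    - [0, 0, 0, 0]
    - [0, 0, 0, 0]
  gripper: 0.5
  grip_force: 20

```text
time_s: 6.32
position: [459.7, -233.8, 50.5]
ee_rot: [0.008, 0.926, -0.377, 0.02]
contact_force: [0.3, -0.1, 0.2]
grip_width: 0.706
```

Call:
send_rows:
  increments:
    - [0, 0, -1.5, 0]
    - [0, 0, -3, 0]
    - [0, 0, -4, 0]
    - [0, 0, -4, 0]
    - [0, 0, 0, 0]

```text
time_s: 6.95
position: [454.7, -229.2, 180.4]
ee_rot: [0.008, 0.926, -0.377, 0.018]
contact_force: [-0.3, 0.2, -2.6]
grip_width: 0.71
```

```bash
python3 - <<'E'
from h import *
go([519,21,175],0); snap("side","s4.png"); print(arm.observe()["joint_positions"].round(3))
a=cv2.imread("pics/side4.png") if 0 else cv2.imread("pics/s4.png")[130:330,200:460]; cv2.imwrite("pics/s4c.png",cv2.resize(a,(780,600),interpolation=cv2.INTER_CUBIC))
E
```

```text
pos [ 454.7 -229.2  180.4] yaw -44.33 tilt 2.29 delta cm [-1.290e+01 -2.238e+01 -1.000e-02] turn -44.33
[-0.684  0.453  1.811 -0.007  0.842  1.665]
```

View pics/s4c.png

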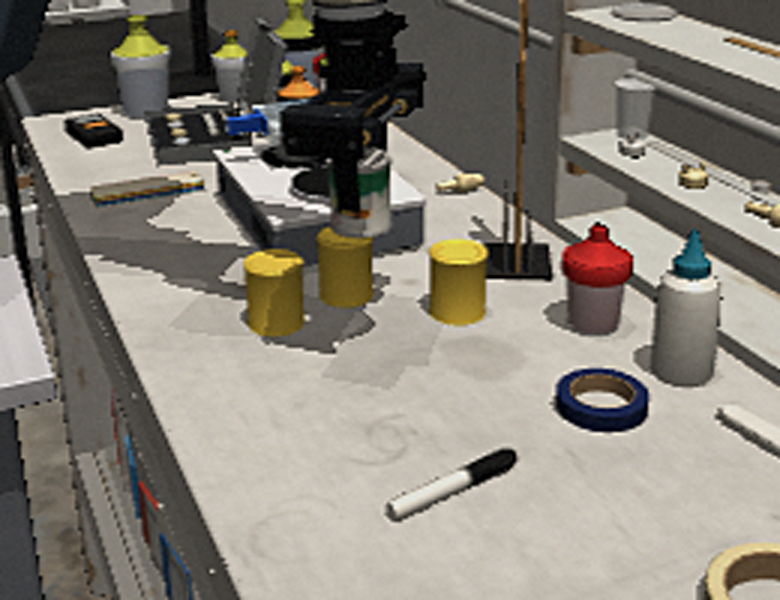

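Call:
send_rows:
  increments:
    - [-1.8, -3.2, 0, 0]
    - [-1.8, -3.2, 0, 0]
    - [-1.8, -3.2, 0, 0]
    - [-1.8, -3.2, 0, 0]
    - [-1.8, -3.2, 0, 0]
    - [-1.8, -3.2, 0, 0]
    - [-1.8, -3.2, 0, 0]
    - [0, 0, 0, 0]

```text
time_s: 8.0
position: [513.1, 28.9, 161.6]
ee_rot: [0.009, 0.925, -0.379, 0.003]
contact_force: [-0.2, -0.4, -3.1]
grip_width: 0.711
```

```bash
python3 - <<'E'
from h import *
np.set_printoptions(precision=1,suppress=True)
go([519,21,150],0); p=snap("top","t5.png"); snap("wrist","w5.png")
a=p["image"][150:250,200:320]; cv2.imwrite("pics/t5c.png",cv2.resize(a,(720,600),interpolation=cv2.INTER_CUBIC))
E
```

```text
pos [513.1  28.9 161.6] yaw -44.53 tilt 1.06 delta cm [1.  0.1 1.2] turn -44.53
```

View pics/w5.png

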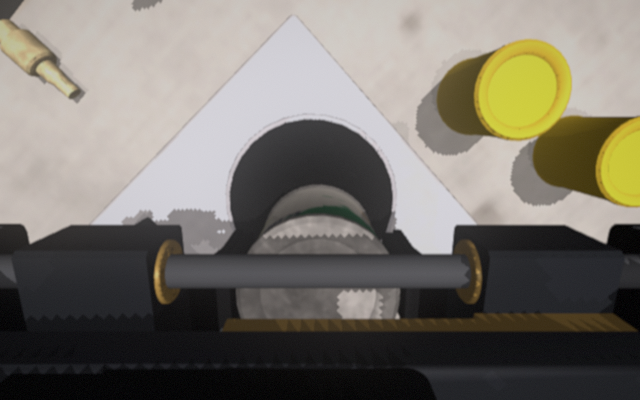

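View pics/t5c.png

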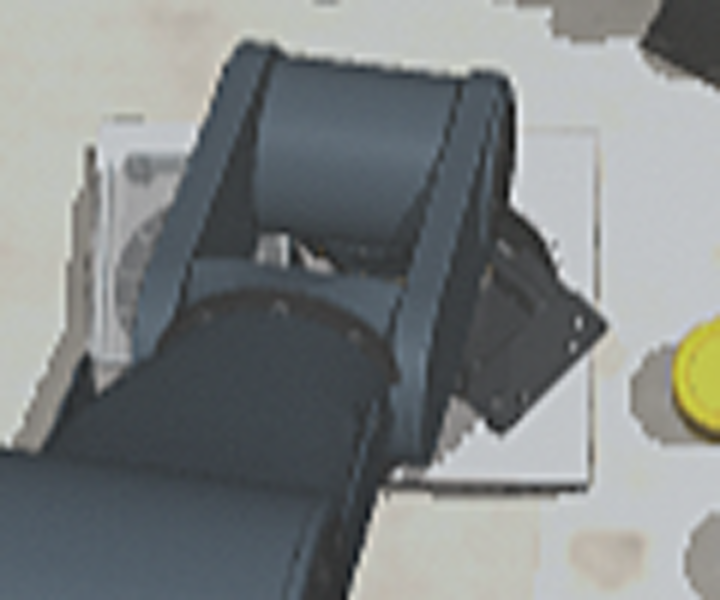

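```bash
python3 - <<'E'
from h import *
np.set_printoptions(precision=1,suppress=True)
from scipy.optimize import least_squares
p=snap("wrist"); g=p["image"].max(2).astype(int)
pts=[]
for ang in np.radians(np.arange(180,361,6)):
    for r in range(110,40,-1):   # from outside in to dark
        u=311+r*np.cos(ang); v=197+r*np.sin(ang)
        if 215>v and g[int(v),int(u)]<75: pts.append(atz(p,u,v,82)[:2]); break
P=np.array(pts); print(len(P))
f=least_squares(lambda q:np.hypot(P[:,0]-q[0],P[:,1]-q[1])-q[2],[519,21,55],loss="soft_l1"); print(f.x, np.abs(f.fun).max())
for u,v in [(293,15)]: print("corner",atz(p,u,v,70))
print(proj(p,[513,29,200]))
E
```

```text
31
[520.9  23.7  51.6] 0.6177507668405511
corner [609.8 -49.7  70. ]
(np.float64(315.14947173117304), np.float64(318.38741684947354))
```

Call:
send_rows:
  increments:
    - [0.9, 0, 0, 0]
    - [0, 0, 0.8, 0]
    - [0, 0, 0.8, 0]
    - [0, 0, 0.5, 0]
    - [0, 0, 0, 0]

```text
time_s: 8.78
position: [519.1, 15.8, 139.1]
ee_rot: [0.009, 0.924, -0.383, 0.003]
contact_force: [0.0, 1.1, -2.1]
grip_width: 0.706
```

```bash
python3 - <<'E'
from h import *
go([520,23,132.5],0)
E
```

```text
pos [519.1  15.8 139.1] yaw -45.04 tilt 1.12 delta cm [-0.46 -0.58  0.64] turn -45.04
```

Call:
send_rows:
  increments:
    - [-0.4, -0.6, 0.2, 0]
    - [0, 0, 0, 0]
    - [0, 0, 0, 0]

```text
time_s: 9.15
position: [520.9, 23.7, 137.1]
ee_rot: [0.009, 0.924, -0.383, 0.003]
contact_force: [0.0, -0.1, -2.1]
grip_width: 0.705
```

```bash
python3 - <<'E'
from h import *
go([520,23,132.5],0)
E
```

```text
pos [520.9  23.7 137.1] yaw -45.0 tilt 1.12 delta cm [-0.01  0.11  0.46] turn -45.0
```

Call:
send_rows:
  increments:
    - [0, 0, 0.2, 0]
    - [0, 0, 0.2, 0]
    - [0, 0, 0.1, 0]
    - [0, 0, 0, 0]

```text
time_s: 9.65
position: [521.1, 23.8, 133.3]
ee_rot: [0.009, 0.924, -0.383, 0.004]
contact_force: [0.1, -0.2, -3.2]
grip_width: 0.705
```

Call:
send_rows:
  increments:
    - [0, 0, 0.1, 0]
    - [0, 0, 0.1, 0]
    - [0, 0, 0, 0]

```text
time_s: 10.02
position: [521.1, 23.8, 133.3]
ee_rot: [0.009, 0.924, -0.383, 0.004]
contact_force: [0.7, 0.6, -2.4]
grip_width: 0.712
```

Call:
send_rows:
  increments:
    - [0, 0, 0.2, 0]
    - [0, 0, 0, 0]

```text
time_s: 10.28
position: [520.9, 24.0, 133.0]
ee_rot: [0.009, 0.924, -0.383, 0.004]
contact_force: [-0.3, 0.2, -3.5]
grip_width: 0.706
```

Call:
send_rows:
  increments:
    - [0, 0, 0.3, 0]
    - [0, 0, 0, 0]

```text
time_s: 10.52
position: [520.4, 24.2, 132.1]
ee_rot: [0.009, 0.924, -0.383, 0.004]
contact_force: [0.0, 1.0, -2.5]
grip_width: 0.71
```

```bash
python3 - <<'E'
from h import *
p=snap("side")
a=p["image"][150:230,260:360]; cv2.imwrite("pics/s6c.png",cv2.resize(a,(750,600),interpolation=cv2.INTER_CUBIC))
print(arm.observe()["contact_force"])
E
```

```text
[-1.30639147  1.19399847  5.81652903]
```

View pics/s6c.png

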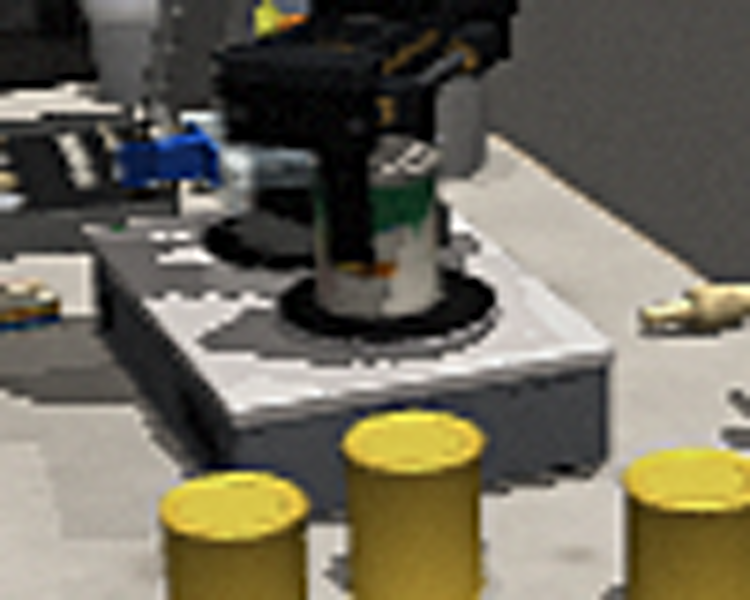

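The tin is down on the plate, with contact force now +6 N. I'll release it and rise.

Call:
send_rows:
  increments:
    - [0, 0, 0, 0]
    - [0, 0, 0, 0]
    - [0, 0, 0, 0]
    - [0, 0, 0, 0]
    - [0, 0, -1, 0]
    - [0, 0, -2, 0]
    - [0, 0, -4, 0]
    - [0, 0, -4, 0]
    - [0, 0, 0, 0]
  gripper: 1.0

```text
time_s: 11.7
position: [521.5, 26.0, 245.9]
ee_rot: [0.009, 0.924, -0.383, 0.005]
contact_force: [-0.1, 0.5, 0.3]
grip_width: 0.996
```

```bash
python3 - <<'E'
from h import *
np.set_printoptions(precision=1,suppress=True)
go([427,158,240],-1); p=snap("wrist","w7.png")
E
```

```text
pos [521.5  26.  245.9] yaw -45.04 tilt 1.12 delta cm [-16.   -2.6   0.3] turn -44.04
```

View pics/w7.png

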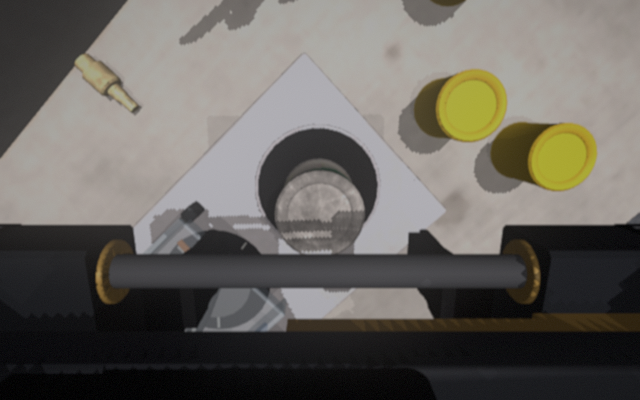

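```bash
python3 - <<'E'
from h import *
np.set_printoptions(precision=1,suppress=True)
p=snap("wrist")
print("tin",atz(p,320,212,156)); print("plate edges",atz(p,258,186,82),atz(p,380,186,82), (atz(p,258,186,82)+atz(p,380,186,82))/2,"top",atz(p,317,124,82))
E
```

```text
tin [518.6  24.  156. ]
plate edges [558.1  58.7  82. ] [482.3 -16.5  82. ] [520.2  21.1  82. ] top [559.  -15.2  82. ]
```

Call:
send_rows:
  increments:
    - [-5, -1.2, 0, 0]
    - [-5, -1.2, 0, 0]
    - [-5, -1.2, 0, 0]
    - [0, 0, 0, -9]
    - [0, 0, 0, -9]
    - [0, 0, 0, -9]
    - [0, 0, 0, -9]
    - [0, 0, 0, -8]
    - [0, 0, 0, 0]

```text
time_s: 12.92
position: [426.2, 160.6, 228.1]
ee_rot: [0.011, 1.0, 0.002, -0.018]
contact_force: [-0.5, -0.2, -0.6]
grip_width: 1.001
```

```bash
python3 - <<'E'
from h import *
np.set_printoptions(precision=1,suppress=True)
go([440,158,240],-0.75); p=snap("wrist","w8.png")
for c in viewer.cut_out("guard_tab",p): print(c["conf"],c["bbox"])
E
```

```text
pos [426.2 160.6 228.1] yaw 0.25 tilt 2.4 delta cm [ 1.3  0.3 -1.2] turn 1.0
0.75 [237.1, 0.0, 407.2, 201.3]
```

View pics/w8.png

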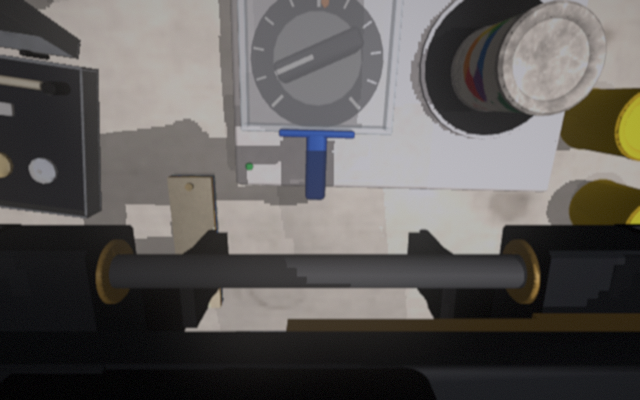

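```bash
python3 - <<'E'
from h import *
np.set_printoptions(precision=1,suppress=True)
p=snap("wrist")
print("tab front",atz(p,315.5,190,134),"bottom",atz(p,315.5,198,112), "root",atz(p,317,138,134), "widths",atz(p,306,165,134),atz(p,327,165,134))
# dial ring centre: edges
for z in (75,): print("ring L/R/bot",atz(p,251,57,z),atz(p,384,57,z),atz(p,318,127,z))
a=atz(p,278,73,116);b=atz(p,362,40,116);print(a,b,np.degrees(np.arctan2(*(a-b)[[1,0]])))
print("mark",atz(p,325,3,74))
a=p["image"][0:210,200:440]; cv2.imwrite("pics/w8c.png",cv2.resize(a,(685,600),interpolation=cv2.INTER_CUBIC))
E
```

```text
tab front [436.7 160.5 134. ] bottom [424.8 160.1 112. ] root [471.8 159.6 134. ] widths [453.9 166.9 134. ] [453.9 152.8 134. ]
ring L/R/bot [526.8 209.3  75. ] [527.4 107.   75. ] [474.1 157.7  75. ]
[512.8 185.5 116. ] [533.6 130.  116. ] 110.46790590280364
mark [564.6 152.9  74. ]
```

View pics/w8c.png

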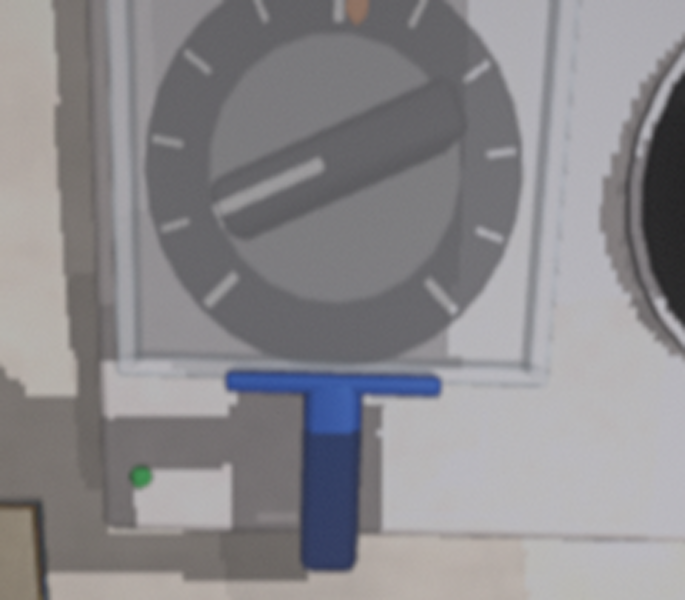

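```bash
python3 - <<'E'
from h import *
go([440,160,129],-0.75); print(pose()[1].round(3))
E
```

```text
pos [426.7 160.6 228.7] yaw 0.22 tilt 2.31 delta cm [ 1.67 -0.14  9.91] turn 0.97
[[ 0.999  0.005 -0.034]
 [ 0.004 -1.    -0.021]
 [-0.035  0.021 -0.999]]
```

Call:
send_rows:
  increments:
    - [0.8, 0, 0, 0.5]
    - [0.8, 0, 2, 0]
    - [0, 0, 2.5, 0]
    - [0, 0, 2.5, 0]
    - [0, 0, 0, 0]

```text
time_s: 13.7
position: [445.1, 159.1, 156.9]
ee_rot: [0.01, 1.0, -0.006, -0.014]
contact_force: [-0.1, 0.1, -0.3]
grip_width: 0.997
```

```bash
python3 - <<'E'
from h import *
go([440,160,129],-0.75); print(pose()[1].round(3))
E
```

```text
pos [445.1 159.1 156.9] yaw -0.65 tilt 2.02 delta cm [-0.43 -0.14  2.81] turn 0.1
[[ 1.    -0.011 -0.029]
 [-0.011 -1.    -0.02 ]
 [-0.028  0.021 -0.999]]
```

Call:
send_rows:
  increments:
    - [-0.5, -0.1, 1.2, 0]
    - [0, 0, 1.2, 0]
    - [0, 0, 0.3, 0]
    - [0, 0, 0, 0]

```text
time_s: 14.2
position: [441.0, 160.0, 130.2]
ee_rot: [0.01, 1.0, -0.006, -0.012]
contact_force: [-0.6, -0.1, -0.2]
grip_width: 0.997
```

```bash
python3 - <<'E'
from h import *
go([440,160,129],-0.75); p=snap("wrist","w9.png"); p=snap("side")
a=p["image"][120:220,240:360]; cv2.imwrite("pics/s9c.png",cv2.resize(a,(720,600),interpolation=cv2.INTER_CUBIC))
E
```

```text
pos [441.  160.  130.2] yaw -0.7 tilt 1.8 delta cm [-0.1  -0.    0.12] turn 0.05
```

View pics/s9c.png

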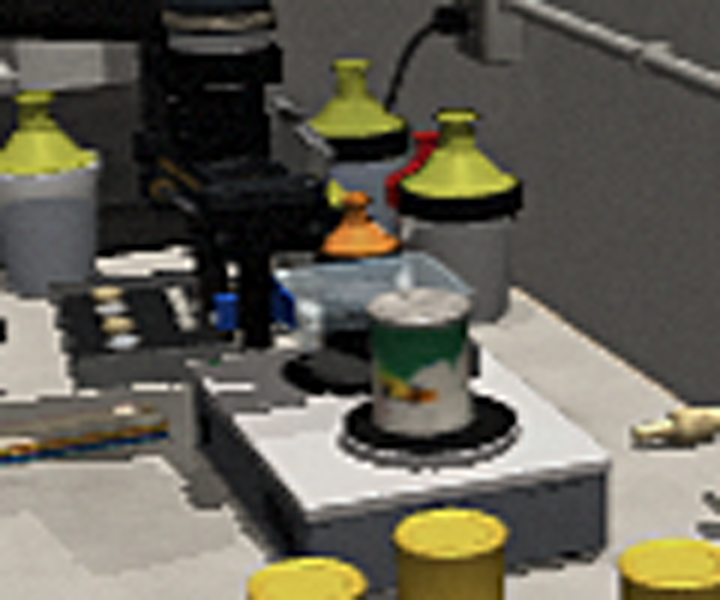

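View pics/w9.png

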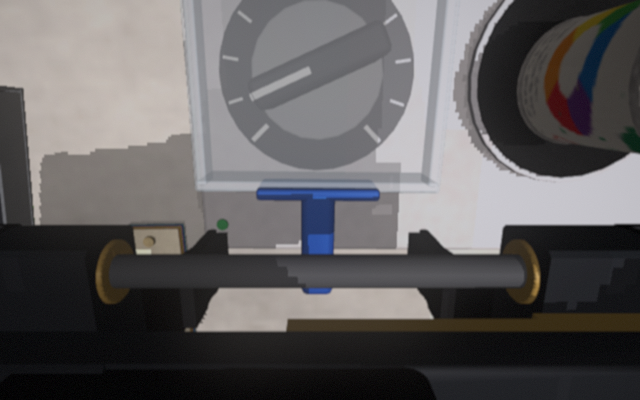

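Call:
send_rows:
  increments:
    - [0, 0, 0, 0]
    - [0, 0, 0, 0]
    - [0, 0, 0, 0]
    - [0, 0, 0, 0]
    - [0, 0, 0, 0]
    - [0, 0, 0, 0]
    - [0, 0, 0, 0]
  gripper: 0.0
  grip_force: 8

```text
time_s: 15.18
position: [441.9, 160.1, 131.2]
ee_rot: [0.01, 1.0, -0.006, -0.011]
contact_force: [-0.8, -0.3, -0.1]
grip_width: 0.287
```

Call:
send_rows:
  increments:
    - [0, 0, 0, 0]
    - [0, 0, 0, 0]
    - [0, 0, 0, 0]
    - [0, 0, 0, 0]

```text
time_s: 15.68
position: [441.9, 160.5, 131.2]
ee_rot: [0.009, 1.0, -0.007, -0.011]
contact_force: [-0.5, 0.6, 0.8]
grip_width: 0.161
```

Call:
send_rows:
  increments:
    - [0.4, 0, -1.4, 0]
    - [0.55, 0, -1.3, 0]
    - [0.7, 0, -1.25, 0]
    - [0.8, 0, -1.2, 0]
    - [0, 0, 0, 0]

```text
time_s: 16.3
position: [465.1, 159.9, 182.0]
ee_rot: [0.011, 1.0, -0.006, -0.015]
contact_force: [0.8, 0.1, -0.7]
grip_width: 0.165
```

```bash
cat >> h.py <<'E'
def arc(off=(-3,8)):
    p,M=pose(); hx,hz=584,88
    x=p[0]-off[0]-hx; z=p[2]-off[1]-hz
    r=np.hypot(x,z); th=np.arctan2(35,140) ; a=np.arctan2(z,-x)-th
    print("pos",p.round(1),"r",r.round(1),"theta",a.round(3),"tilt",np.degrees(np.arccos(-M[2,2])).round(2),M[2].round(3))
E
python3 - <<'E'
from h import *
arc(); p=snap("side"); print(arm.observe()["contact_force"].round(1))
a=p["image"][120:220,240:360]; cv2.imwrite("pics/s10c.png",cv2.resize(a,(720,600),interpolation=cv2.INTER_CUBIC))
E
```

```text
pos [465.1 159.9 182. ] r 144.3 theta 0.393 tilt 2.09 [-0.029  0.022 -0.999]
[ 0.4 -0.1  0.6]
```

View pics/s10c.png

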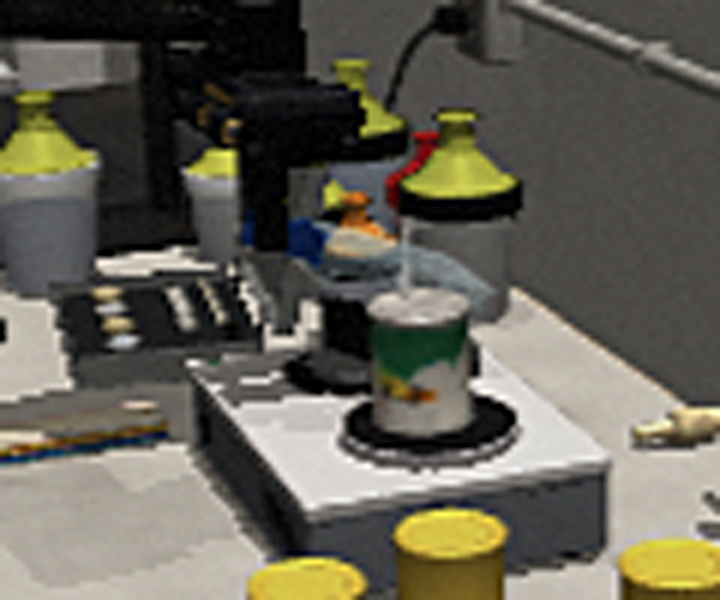

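The guard is rising with the tab: θ is about 0.39 and the radius is 144, as expected.

Call:
send_rows:
  increments:
    - [0.95, 0, -1.1, 0]
    - [1.05, 0, -1.0, 0]
    - [1.15, 0, -0.9, 0]
    - [1.2, 0, -0.8, 0]
    - [0, 0, 0, 0]

```text
time_s: 16.98
position: [505.3, 159.0, 218.8]
ee_rot: [0.013, 1.0, -0.005, -0.023]
contact_force: [0.6, -0.8, 0.5]
grip_width: 0.166
```

```bash
python3 - <<'E'
from h import *
arc(); print(arm.observe()["contact_force"].round(1))
E
```

```text
pos [505.3 159.  218.8] r 144.2 theta 0.773 tilt 3.03 [-0.046  0.026 -0.999]
[ 0.6 -0.8  0.5]
```

Call:
send_rows:
  increments:
    - [1.25, 0, -0.75, 0]
    - [1.3, 0, -0.65, 0]
    - [1.35, 0, -0.5, 0]
    - [1.4, 0, -0.4, 0]
    - [0, 0, 0, 0]

```text
time_s: 17.6
position: [563.2, 157.6, 240.7]
ee_rot: [0.014, 1.0, -0.005, -0.022]
contact_force: [-0.3, -1.3, 2.2]
grip_width: 0.166
```

```bash
python3 - <<'E'
from h import *
arc(); print(arm.observe()["contact_force"].round(1))
E
```

```text
pos [563.2 157.6 240.7] r 145.7 theta 1.204 tilt 3.03 [-0.045  0.028 -0.999]
[-0.3 -1.3  2.2]
```

Call:
send_rows:
  increments:
    - [1.4, 0, -0.15, 0]
    - [1.4, 0, 0, 0]
    - [1.4, 0, 0.1, 0]
    - [0.7, 0, 0.1, 0]
    - [0, 0, 0, 0]

```text
time_s: 18.23
position: [615.9, 156.3, 239.1]
ee_rot: [0.015, 1.0, -0.005, -0.02]
contact_force: [0.7, -1.9, 3.1]
grip_width: 0.163
```

```bash
python3 - <<'E'
from h import *
arc(); p=snap("side"); print(arm.observe()["contact_force"].round(1))
a=p["image"][100:220,240:360]; cv2.imwrite("pics/s11c.png",cv2.resize(a,(600,600),interpolation=cv2.INTER_CUBIC))
E
```

```text
pos [615.9 156.3 239.1] r 147.2 theta 1.565 tilt 2.86 [-0.04   0.029 -0.999]
[ 0.3 -2.1  3. ]
```

View pics/s11c.png

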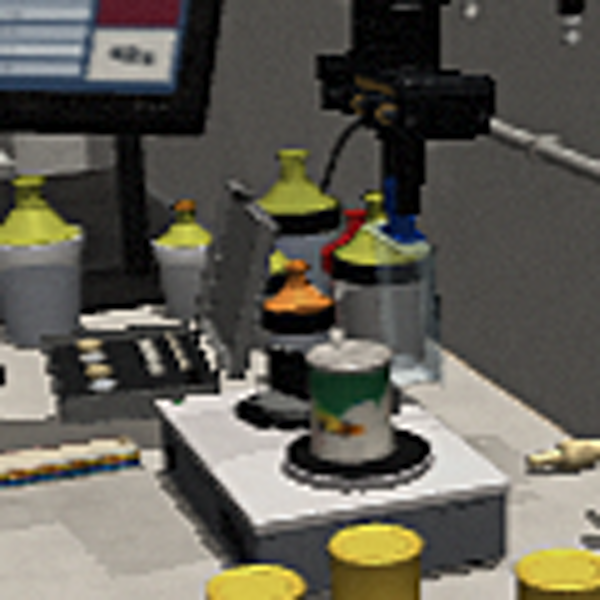

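Call:
send_rows:
  increments:
    - [1.4, 0, 0.3, 0]
    - [1.2, 0, 0.4, 0]
    - [0, 0, 0, 0]
    - [0, 0, 0, 0]

```text
time_s: 18.77
position: [643.3, 155.6, 230.4]
ee_rot: [0.015, 1.0, -0.005, -0.02]
contact_force: [1.1, -2.2, 3.0]
grip_width: 0.166
```

Call:
send_rows:
  increments:
    - [0, 0, 0, 0]
    - [0, 0, 0, 0]
    - [0, 0, 0, 0]
    - [0, 0, 0, 0]
    - [0, 0, 0, 0]
    - [0, 0, 0, 0]
    - [0, 0, 0, 0]
  gripper: 0.7

```text
time_s: 19.65
position: [640.0, 157.3, 228.1]
ee_rot: [0.014, 1.0, -0.004, -0.023]
contact_force: [-0.1, -0.3, 0.2]
grip_width: 0.692
```

```bash
python3 - <<'E'
from h import *
arc(); p=snap("side"); print(arm.observe()["contact_force"].round(1))
a=p["image"][100:220,240:360]; cv2.imwrite("pics/s12c.png",cv2.resize(a,(600,600),interpolation=cv2.INTER_CUBIC))
E
```

```text
pos [640.  157.3 228.1] r 144.7 theta 1.746 tilt 3.11 [-0.047  0.028 -0.999]
[-0.2 -0.4  0.2]
```

View pics/s12c.png

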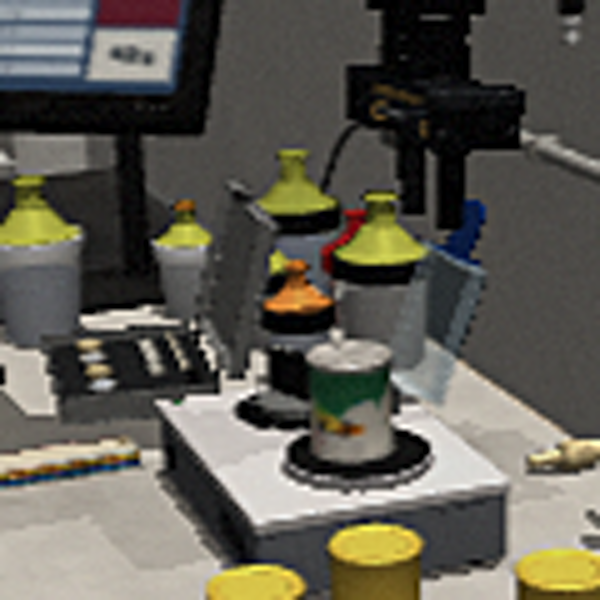

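Call:
send_rows:
  increments:
    - [0, 0, -2.5, 0]
    - [-1, 0, -2.5, 0]
    - [-5, 0, 0, 0]
    - [-5, 0, 0, 0]
    - [-5, 0, 0, 0]
    - [-3, 0, 0, 0]
    - [0, 0, 0, 0]
  gripper: 0.5

```text
time_s: 20.58
position: [447.8, 160.1, 288.4]
ee_rot: [0.014, 1.0, -0.005, -0.022]
contact_force: [0.4, 0.5, 0.8]
grip_width: 0.501
```

```bash
python3 - <<'E'
from h import *
np.set_printoptions(precision=1,suppress=True)
arc(); p=snap("wrist","w13.png")
a=p["image"][0:225,180:480]; cv2.imwrite("pics/w13c.png",cv2.resize(a,(800,600),interpolation=cv2.INTER_CUBIC))
E
```

```text
pos [447.8 160.1 288.4] r 234.0 theta 0.72 tilt 2.98 [-0.  0. -1.]
```

View pics/w13c.png

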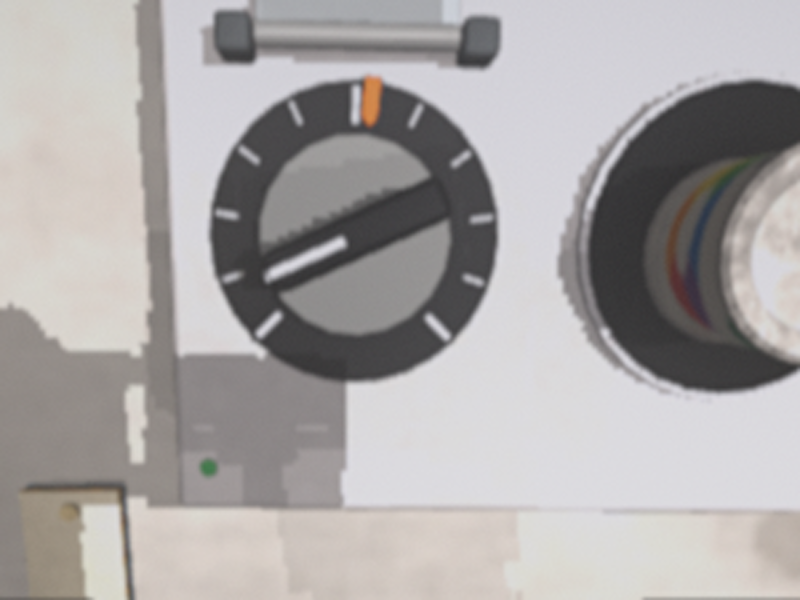

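```bash
cat > dial.py <<'E'
from h import *
np.set_printoptions(precision=1,suppress=True)
def an(d): return np.degrees(np.arctan2(d[1],d[0]))
E
python3 - <<'E'
from dial import *
p=snap("wrist"); F=lambda x,y:(180+x/2.6667,y/2.6667)
L,Rr,T,B=[atz(p,*F(*q),71) for q in [(211,230),(497,230),(354,81),(354,381)]]
print(L,Rr,T,B); c=np.array([(T[0]+B[0])/2,(L[1]+Rr[1])/2,0]); print("centre",c, (L[1]-Rr[1])/2,(T[0]-B[0])/2)
for q in [(371,122),(372,80)]: m=atz(p,*F(*q),74); print("mark",m,np.hypot(*(m-c)[:2]),an(m-c))
a=atz(p,*F(268,276),116);b=atz(p,*F(346,240),116);print(a,b,an(a-b),an(a-c),np.hypot(*(a-c)[:2]))
# ticks -> shaker axes: end ticks at ±135
for q in [(268,325),(437,327),(355,104),(227,215),(482,218)]: t=atz(p,*F(*q),71); print("tick",an(t-c),np.hypot(*(t-c)[:2]))
for q in [(235,36),(480,42)]: print("hinge",atz(p,*F(*q),95))
E
```

```text
[529.3 209.7  71. ] [528.3 107.1  71. ] [577.6 157.9  71. ] [474.9 159.3  71. ]
centre [526.3 158.4   0. ] 51.2783990529291 51.368247314953464
mark [564.2 152.3  74. ] 38.42705597354482 -9.147171684385725
mark [577.4 151.8  74. ] 51.59557422821435 -7.305058150641649
[514.3 186.6 116. ] [524.9 161.7 116. ] 113.20556211100501 112.99542279801932 30.69126703759481
tick 133.3407146317917 44.3660494418079
tick -136.72600634477553 43.80510363130056
tick -0.9240562119034448 44.09761713973153
tick 79.93724934908833 46.028189770041614
tick -82.24980421275801 46.17985295418896
hinge [587.1 195.7  95. ]
hinge [585. 118.  95.]
```

```bash
python3 - <<'E'
from dial import *
go([524.5,158,200],113); print(arm.observe()["joint_positions"].round(2))
E
```

```text
pos [450.8 160.1 288.5] yaw -0.64 tilt 2.83 delta cm [ 7.7 -0.1  8.5] turn -113.64
[ 0.1  0.3  1.7 -0.   1.2  1.7]
```

Call:
send_rows:
  increments:
    - [3.5, 0, 1, 0]
    - [3.5, 0, 1, 0]
    - [0, 0, 0, -9]
    - [0, 0, 0, -9]
    - [0, 0, 0, -9]
    - [0, 0, 0, -9]
    - [0, 0, 0, -9]
    - [0, 0, 0, -9]
    - [0, 0, 0, -9]
    - [0, 0, 0, -9]
    - [0, 0, 0, -9]
    - [0, 0, 0, -9]
    - [0, 0, 0, -9]
    - [0, 0, 0, -9]
    - [0, 0, 0, 0]

```text
time_s: 22.55
position: [553.0, 155.4, 259.6]
ee_rot: [-0.001, 0.571, 0.821, -0.017]
contact_force: [-0.4, -0.1, 0.6]
grip_width: 0.499
```

```bash
python3 - <<'E'
from dial import *
go([524.5,158,180],113); print(pose()[1].round(3))
p=snap("wrist","w14.png")
E
```

```text
pos [553.  155.4 259.6] yaw 110.4 tilt 1.91 delta cm [ 1.4 -2.4  8. ] turn -2.6
[[-0.3  0.9 -0. ]
 [ 0.9  0.3 -0. ]
 [-0.  -0.  -1. ]]
```

View pics/w14.png

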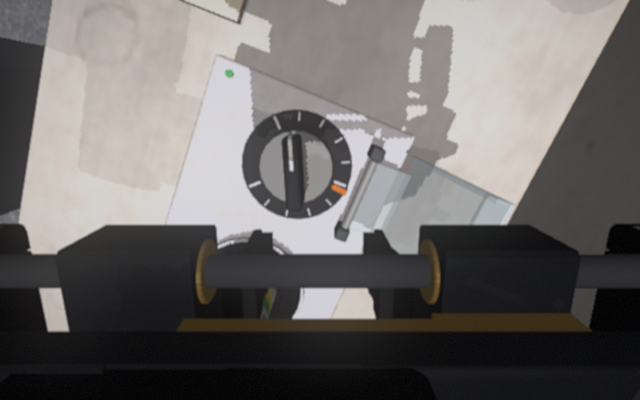

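```bash
python3 - <<'E'
from dial import *
p=snap("wrist")
a=p["image"][90:240,200:400]; cv2.imwrite("pics/w14c.png",cv2.resize(a,(800,600),interpolation=cv2.INTER_CUBIC))
E
```

```text
(no output)
```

View pics/w14c.png

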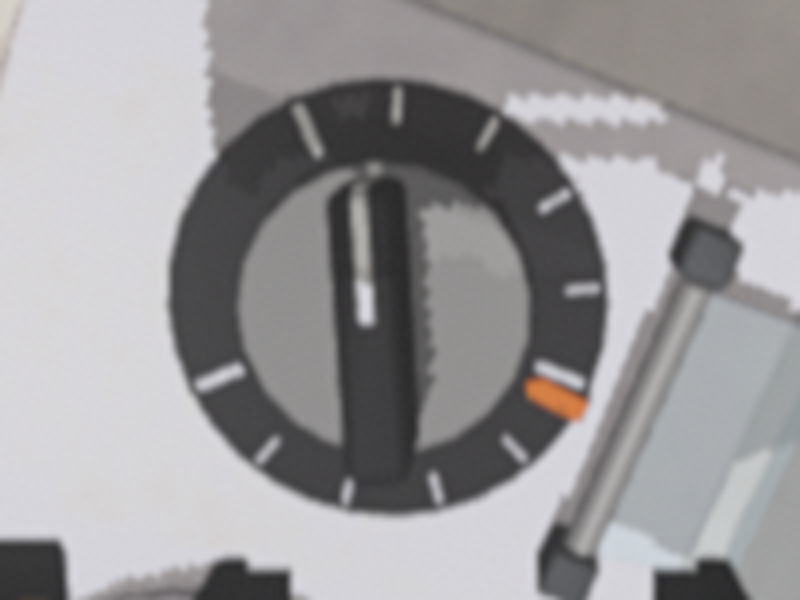

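```bash
python3 - <<'E'
from dial import *
p=snap("wrist"); F=lambda x,y:(200+x/4,90+y/4)
a=atz(p,*F(358,190),116);b=atz(p,*F(367,322),116); e=atz(p,*F(378,478),116); f=atz(p,*F(357,175),116)
print(a,b,e,f,an(a-b),an(a-e),"len",np.hypot(*(e-f)[:2]),"mid",(e+f)/2)
L,Rr,T,B=[atz(p,*F(*q),71) for q in [(168,298),(606,298),(388,79),(388,516)]]
c=((L+Rr)/2+(T+B)/2)/2; print("c",c,np.hypot(*(L-Rr)[:2])/2,np.hypot(*(T-B)[:2])/2)
z0=atz(p,*F(560,376),71);m=atz(p,*F(557,399),74); print("tick0",an(z0-c),"mark",an(m-c))
for q in [(310,130),(219,378)]: print("end",an(atz(p,*F(*q),71)-c))
s=arm.observe()
go([524.5,158,113],112)
E
```

```text
[512.6 187.  116. ] [523.  162.6 116. ] [536.1 132.2 116. ] [511.4 189.8 116. ] 113.1282429639405 113.20145955653868 len 62.61975806936223 mid [523.8 161.  116. ]
c [524.3 159.5  71. ] 51.43667585085287 51.70255264084721
tick0 -2.8244207952617946 mark -8.804106925057942
end 133.61052489606826
end -135.12449707558716
pos [552.1 155.5 259.7] yaw 110.39 tilt 1.94 delta cm [ 1.4 -2.1 14.7] turn -1.61
```

Call:
send_rows:
  increments:
    - [0.7, -1.1, 0, -1.4]
    - [0.8, -1.2, 0, -1.3]
    - [0, 0, 3, 0]
    - [0, 0, 3, 0]
    - [0, 0, 3, 0]
    - [0, 0, 0, 0]

```text
time_s: 23.45
position: [517.6, 160.6, 170.2]
ee_rot: [-0.002, 0.549, 0.835, -0.016]
contact_force: [-0.2, 0.6, -0.2]
grip_width: 0.503
```

```bash
python3 - <<'E'
from dial import *
go([524,159.5,114],113.1)
p=snap("wrist","w15.png")
E
```

```text
pos [517.6 160.6 170.2] yaw 113.34 tilt 1.87 delta cm [-0.3  0.7  5.6] turn 0.24
```

View pics/w15.png

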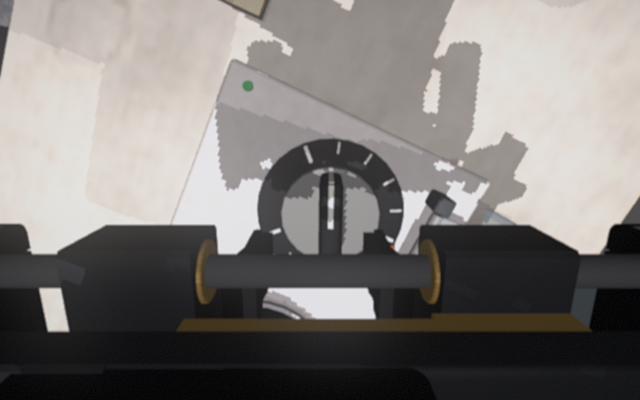

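Call:
send_rows:
  increments:
    - [-0.3, 0.7, 0, 0]
    - [0, 0, 0, 0]
    - [0, 0, 2, 0]
    - [0, 0, 2, 0]
    - [0, 0, 1, 0]
    - [0, 0, 0, 0]

```text
time_s: 24.25
position: [531.7, 160.6, 127.2]
ee_rot: [0.005, 0.549, 0.836, -0.01]
contact_force: [-0.1, 0.2, 0.6]
grip_width: 0.5
```

```bash
python3 - <<'E'
from dial import *
go([524,159.5,114],113.1); np.set_printoptions(precision=3); print(pose()[1])
p=snap("wrist","w16.png")
p=snap("side")
a=p["image"][100:220,240:360]; cv2.imwrite("pics/s16c.png",cv2.resize(a,(600,600),interpolation=cv2.INTER_CUBIC))
E
```

```text
pos [531.7 160.6 127.2] yaw 113.36 tilt 1.33 delta cm [ 0.2 -0.7  1.3] turn 0.26
[[-0.396  0.918 -0.003]
 [ 0.918  0.396 -0.023]
 [-0.02  -0.012 -1.   ]]
```

View pics/w16.png

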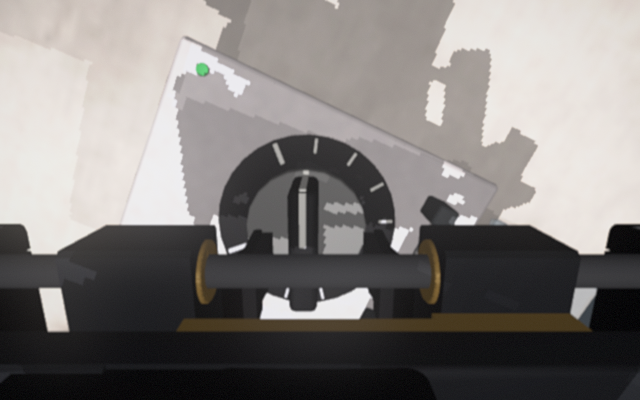

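View pics/s16c.png

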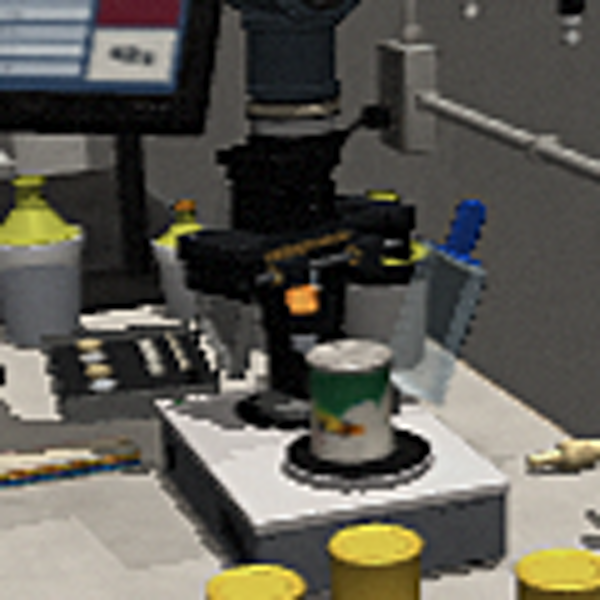

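Call:
send_rows:
  increments:
    - [0.1, -0.3, 0.4, 0]
    - [0, -0.3, 0.5, 0]
    - [0, 0, 0, 0]

```text
time_s: 24.72
position: [526.6, 159.0, 119.7]
ee_rot: [0.007, 0.549, 0.836, -0.009]
contact_force: [0.8, 0.5, 0.4]
grip_width: 0.501
```

```bash
python3 - <<'E'
from dial import *
go([524,159.5,114],113.1)
p=snap("wrist","w17.png")
E
```

```text
pos [526.6 159.  119.7] yaw 113.37 tilt 1.3 delta cm [ 0.2 -0.2  0.6] turn 0.27
```

View pics/w17.png

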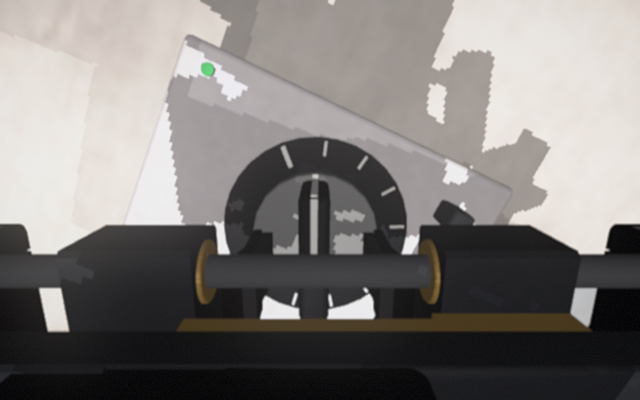

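Call:
send_rows:
  increments:
    - [0.2, -0.15, 0.3, 0]
    - [0, 0, 0.3, 0]
    - [0, 0, 0, 0]

```text
time_s: 25.15
position: [524.8, 160.3, 113.6]
ee_rot: [0.007, 0.549, 0.836, -0.009]
contact_force: [-0.5, -0.5, 0.3]
grip_width: 0.498
```

Call:
send_rows:
  increments:
    - [0, 0, 0, 0]
    - [0, 0, 0, 0]
    - [0, 0, 0, 0]
    - [0, 0, 0, 0]
    - [0, 0, 0, 0]
  gripper: 0.1
  grip_force: 15

```text
time_s: 25.78
position: [524.3, 160.0, 113.6]
ee_rot: [0.007, 0.549, 0.836, -0.009]
contact_force: [0.3, 0.5, -0.6]
grip_width: 0.163
```

```bash
python3 - <<'E'
from dial import *
go([524,159.5,114],113.1); print(arm.observe()["contact_force"])
E
```

```text
pos [524.3 160.  113.6] yaw 113.38 tilt 1.32 delta cm [-0.  -0.1 -0. ] turn 0.28
[ 0.3  0.5 -0.6]
```

Call:
send_rows:
  increments:
    - [0, 0, 0, 6]
    - [0, 0, 0, 6]
    - [0, 0, 0, 6]
    - [0, 0, 0, 6]
    - [0, 0, 0, 0]

```text
time_s: 26.4
position: [524.8, 160.2, 113.6]
ee_rot: [0.009, 0.715, 0.699, -0.007]
contact_force: [0.1, 0.1, 0.4]
grip_width: 0.16
```

```bash
python3 - <<'E'
from dial import *
go([524,159.5,114],-8.8); s=arm.observe();print(s["contact_force"],s["torque"])
E
```

```text
pos [524.8 160.2 113.6] yaw 88.69 tilt 1.31 delta cm [-0.1 -0.1 -0. ] turn 97.49
[0.1 0.1 0.4] [-0.1  0.  -0. ]
```

Call:
send_rows:
  increments:
    - [0, 0, 0, 7]
    - [0, 0, 0, 7]
    - [0, 0, 0, 7]
    - [0, 0, 0, 7]
    - [0, 0, 0, 7]
    - [0, 0, 0, 0]

```text
time_s: 27.15
position: [525.7, 159.9, 113.5]
ee_rot: [0.011, 0.894, 0.449, -0.004]
contact_force: [0.4, -1.3, -0.4]
grip_width: 0.159
```

```bash
python3 - <<'E'
from dial import *
go([524,159.5,114],-8.8); s=arm.observe();print(s["contact_force"],s["torque"])
E
```

```text
pos [525.7 159.9 113.5] yaw 53.32 tilt 1.33 delta cm [-0.1 -0.1 -0.1] turn 62.12
[ 0.4 -1.3 -0.4] [ 0.   0.2 -0. ]
```

Call:
send_rows:
  increments:
    - [0, 0, 0, 7]
    - [0, 0, 0, 7]
    - [0, 0, 0, 7]
    - [0, 0, 0, 7]
    - [0, 0, 0, 7]
    - [0, 0, 0, 7]
    - [0, 0, 0, 0]

```text
time_s: 28.02
position: [526.4, 159.0, 113.5]
ee_rot: [0.012, 0.995, 0.1, 0.001]
contact_force: [0.3, -0.6, -0.6]
grip_width: 0.166
```

```bash
python3 - <<'E'
from dial import *
go([524,159.5,114],-8.8); s=arm.observe();print(s["contact_force"],s["torque"])
p=snap("side")
a=p["image"][100:220,240:360]; cv2.imwrite("pics/s18c.png",cv2.resize(a,(600,600),interpolation=cv2.INTER_CUBIC))
E
```

```text
pos [526.4 159.  113.5] yaw 11.43 tilt 1.38 delta cm [-0.2 -0.1 -0.1] turn 20.23
[ 0.3 -0.6 -0.6] [ 0.2  0.3 -0. ]
```

View pics/s18c.png

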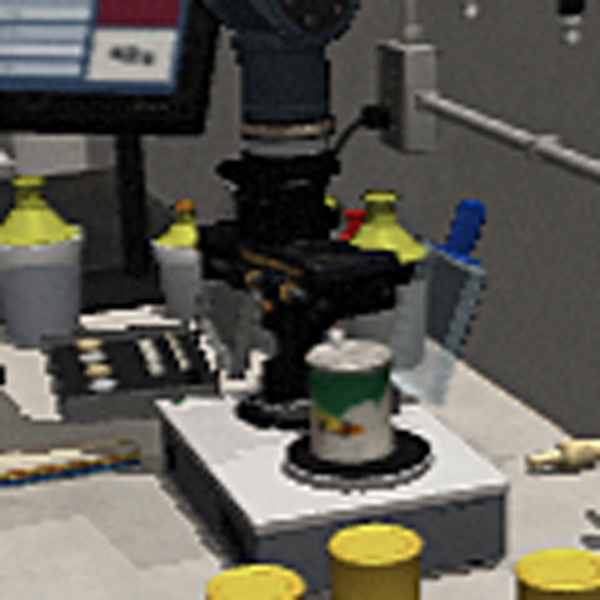

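Call:
send_rows:
  increments:
    - [0, 0, 0, 6]
    - [0, 0, 0, 6]
    - [0, 0, 0, 6]
    - [0, 0, 0, 2]
    - [0, 0, 0, 0]

```text
time_s: 28.7
position: [526.4, 158.4, 113.5]
ee_rot: [0.012, 0.997, -0.072, 0.003]
contact_force: [0.1, -1.4, 0.9]
grip_width: 0.162
```

```bash
python3 - <<'E'
from dial import *
go([524,159.5,114],-8.8); s=arm.observe();print(s["contact_force"],s["torque"])
p=snap("wrist","w19.png")
a=p["image"][90:240,220:420]; cv2.imwrite("pics/w19c.png",cv2.resize(a,(800,600),interpolation=cv2.INTER_CUBIC))
E
```

```text
pos [526.4 158.4 113.5] yaw -8.21 tilt 1.44 delta cm [-0.3 -0.1 -0.1] turn 0.59
[ 0.1 -1.4  0.9] [ 0.1  0.1 -0.1]
```

View pics/w19c.png

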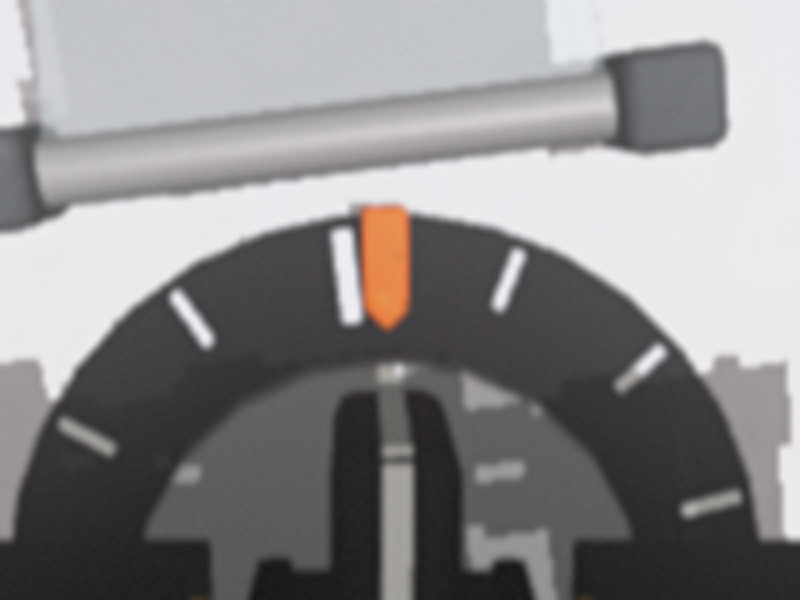

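```bash
python3 - <<'E'
from dial import *
p=snap("wrist"); F=lambda x,y:(220+x/4,90+y/4)
a=atz(p,*F(397,465),116);b=atz(p,*F(399,595),116);f=atz(p,*F(390,368),80)
m=atz(p,*F(388,326),74);o=atz(p,*F(385.5,212),74)
print(a,b,f,m,o); print("pointer",an(a-b),"mark radial",an(o-m), "foot-b",an(f-b),"tip-b",an(m-b),"a-axis..")
L,Rr,T=[atz(p,*F(*q),71) for q in [(20,500),(752,500),(385,212)]]
# ring circle fit
from scipy.optimize import least_squares
P=np.array([atz(p,*F(*q),71)[:2] for q in [(20,500),(52,410),(240,242),(430,216),(530,244),(680,355),(730,440),(752,500),(150,300)]])
r=least_squares(lambda q:np.hypot(P[:,0]-q[0],P[:,1]-q[1])-q[2],[524,159,51.4]); print(r.x,r.fun)
c=np.append(r.x[:2],0)
for n,q in dict(a=a,f=f,m=m,o=o).items(): print(n,an(q-c),np.hypot(*(q-c)[:2]))
t=atz(p,*F(346,276),71); print("tick0",an(t-c))
E
```

```text
[554.2 154.1 116. ] [540.2 155.9 116. ] [557.3 153.5  80. ] [561.7 153.   74. ] [576.2 151.2  74. ]
pointer -7.313331570097894 mark radial -7.007584937518596 foot-b -7.872719484046794 tip-b -7.627052927829074 a-axis..
[524.8 158.5  51.2] [-0.   0.1  0.3  0.3 -0.1 -0.2 -0.2  0.3 -0.4]
a -8.561301757867447 29.717079993211804
f -8.733329433808242 32.92104564831866
m -8.489447418344268 37.31044481858069
o -8.071714811227178 51.95414986578866
tick0 -1.3392016582036805
```

The pointer lines up with the mark to within about 0.3° in this picture, so I'll release.

Call:
send_rows:
  increments:
    - [0, 0, 0, 0]
    - [0, 0, 0, 0]
    - [0, 0, 0, 0]
    - [0, 0, 0, 0]
    - [0, 0, 0, 0]
    - [0, 0, -1, 0]
    - [0, 0, -3, 0]
    - [0, 0, -4, 0]
    - [0, 0, -4, 0]
    - [-3, 0, -1, 0]
    - [-4, 0, 0, 0]
    - [0, 0, 0, 0]
  gripper: 0.5

```text
time_s: 30.3
position: [456.1, 172.5, 251.4]
ee_rot: [0.011, 0.997, -0.071, 0.006]
contact_force: [0.3, 0.3, 0.5]
grip_width: 0.501
```

```bash
python3 - <<'E'
from dial import *
go([524,159.5,114],-8.8)
p=snap("wrist","w20.png")
a=p["image"][0:225,160:460]; cv2.imwrite("pics/w20c.png",cv2.resize(a,(800,600),interpolation=cv2.INTER_CUBIC))
p=snap("side")
a=p["image"][100:320,200:460]; cv2.imwrite("pics/s20c.png",cv2.resize(a,(709,600),interpolation=cv2.INTER_CUBIC))
E
```

```text
pos [456.1 172.5 251.4] yaw -8.13 tilt 1.45 delta cm [ 6.7  0.  13.8] turn 0.67
```

View pics/w20c.png

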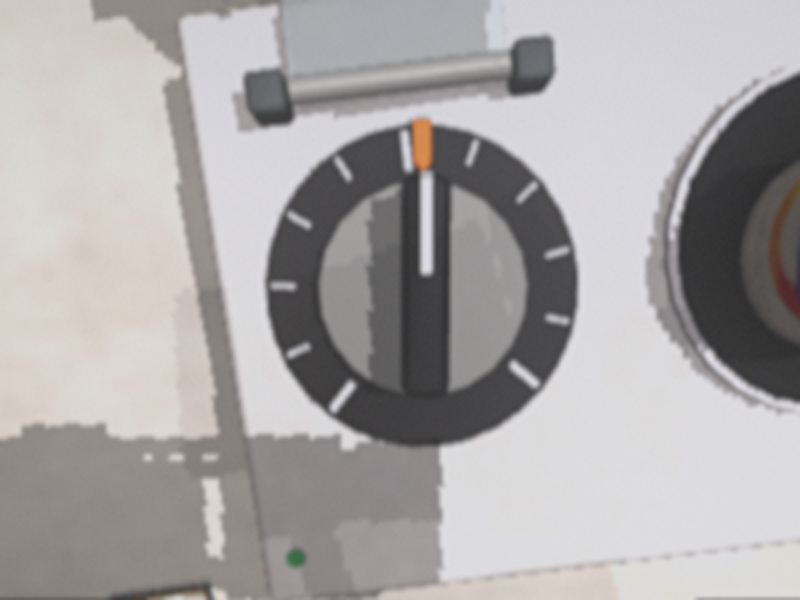

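View pics/s20c.png

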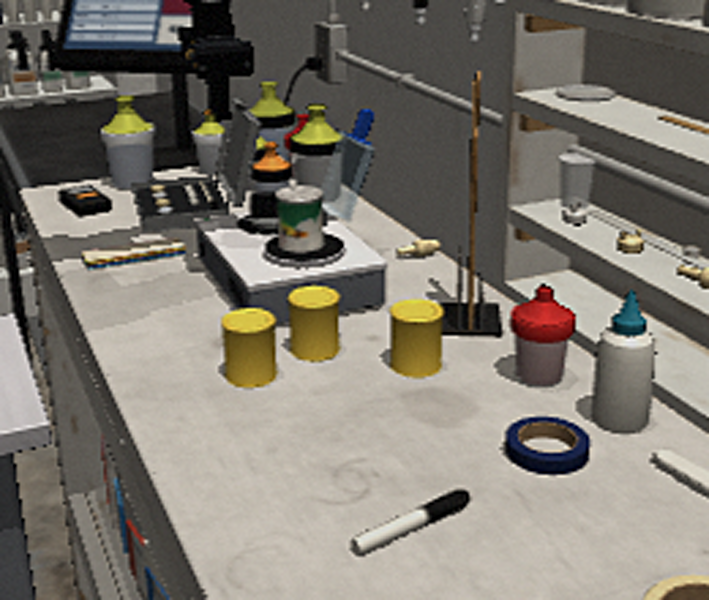

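```bash
python3 - <<'E'
from dial import *
from scipy.optimize import least_squares
p=snap("wrist"); F=lambda x,y:(160+x/2.6667,y/2.6667)
a=atz(p,*F(426.5,176),116);b=atz(p,*F(427,272),116)
P=np.array([atz(p,*F(*q),71)[:2] for q in [(266,285),(578,285),(423,445),(310,175),(533,175),(533,395),(312,395)]])
r=least_squares(lambda q:np.hypot(P[:,0]-q[0],P[:,1]-q[1])-51.4,[524,159]);c=np.append(r.x,0);print(c,r.fun)
m=atz(p,*F(424,166),74);o=atz(p,*F(422.5,122),74)
print("pointer dir",an(a-b),an(a-c),"mark",an(m-c),an(o-c),an(o-m), "tick0",an(atz(p,*F(406,151),71)-c))
bl=atz(p,*F(426,392),116); print(an(a-bl))
p=snap("top","t21.png")
im=p["image"][150:250,200:320]; cv2.imwrite("pics/t21c.png",cv2.resize(im,(720,600),interpolation=cv2.INTER_CUBIC))
E
```

```text
[529.1 158.3   0. ] [ 0.3  0.3  0.1 -0.3 -0.5 -0.4 -0.6]
pointer dir -7.793463474789624 -8.376317079443535 mark -8.77780655860285 -8.089395476880746 -6.07029457421811 tick0 -1.2000933299571048
-8.250241266813132
```

View pics/t21c.png

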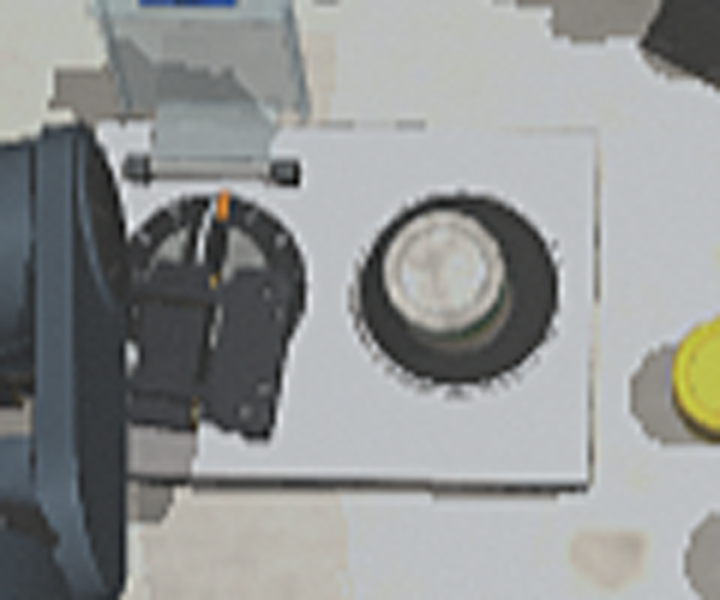

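```bash
python3 - <<'E'
from dial import *
p=snap("top"); G=lambda x,y:(200+x/6,150+y/6)
t=atz(p,*G(444,268),156); print("tin",t)
for q in [(359,288),(559,288),(460,193),(458,385)]: print(atz(p,*G(*q),82))
for c in viewer.cut_out("tin_mid",p):
    print(c["conf"],np.array(c["bbox"]))
E
```

```text
tin [516.6  23.4 156. ]
[519.4  75.1  82. ]
[519.2 -32.   82. ]
[571.3  21.6  82. ]
[466.8  21.5  82. ]
0.92 [337.6 172.3 358.4 199.5]
0.83 [265.4 186.5 281.8 207.5]
0.57 [310.8 201.2 332.4 222.4]
0.54 [321.  230.4 340.2 253.1]
```

```bash
python3 -c "
from bench import arm
print(arm.job_done(), arm.observe()['time_s'])"
```

```text
the job is handed in; nothing more can be done
the job is handed in; nothing more can be done
```

The job is handed in at about 31 s of robot time. I stood the tin on the plate and let it go, then lifted the guard by its blue tab to about 1.75 rad. Released there, it fell back and stayed up. Last, I turned the dial's pointer to the orange mark and backed the arm away.

The last checks before handing in:
- **Tin:** it stands upright, about 3 mm from the plate's centre by the top camera.
- **Dial:** the pointer reads about −8.2° and the mark about −8.4° from the shaker's forward axis, so they agree to about 0.3°. One cruder estimate, from the clip's two ends only, gave −6.1°. The dial centre fitted in that last picture came out 4–5 mm further back than in the earlier ones, but that barely affects the comparison.
- **Guard:** the side and top pictures show it up and leaning back.
- **Other things:** the yellow tins, red cup, tape, pen and fan deck look unmoved in the pictures, and the gripper was clear of everything. The highest contact force I saw was about 6 N, when the tin was set down.
- **Tool tilt:** the tool drifted up to about 3° off vertical during the moves, with no visible effect on the result.

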